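Show the missed spot on a wet drawer front

TASK

The blue drawer front on the finishing turntable is still wet, and one spot of bare wood was missed. Without gripping anything, gently push the turntable round by its wooden arms until the missed spot is at the front, nearest the robot's edge of the bench, then point at the spot from just above it (fingertips no more than about 4 cm away) and stay there, still pointing, for two seconds and as you finish. Never touch the wet drawer front, nor shift it on its points, and leave the jars, brush, tape and sanding block alone.

Things in the scene. Friction and masses are not known exactly. Their poses are not given: they have to be found in the camera images.
- missed_spot (a point): pale patch of bare wood, about 20 mm across (34 mm long in the drawer front's y), on the upper face of the blue drawer front, in the middle of one of its short ends, 66 mm from its centre. The point is the patch's centre, on the upper face, about 86 mm above the bench; its axes are those of the drawer front.
- drawer_front: wet blue framed drawer front, 160 x 108 x 16 mm, 0.15 to 0.3 kg, lying loose, face up, on the four yellow points of the turntable, centred on its axis to about 5 mm, at any angle to the arms. Origin: centre of its underside, 70 mm above the bench; x along the 160 mm side, away from the missed spot (which lies at x = -66 mm); z up. Not to be touched.
- turntable_axis (a point): the turntable's vertical pivot axis, 56 mm above the bench, level with the upper faces of the cross of four pine arms: each arm 36 mm wide, 20 mm thick (36 to 56 mm above the bench), its end 170 mm from the axis. Four yellow points, 14 mm high, stand on the arms 45 mm from the axis. The outer 65 mm of each arm is always clear of the drawer front.
- turntable_foot: fixed foot of the turntable: round dark metal base, 156 mm across and 32 mm high, on a flat sheet of card 370 mm (x) by 350 mm (y), 2 mm thick. Origin: on the pivot axis at the bench surface. Its x axis always points straight away from the robot's edge of the bench, so the front of the turntable is its -x side.
- turntable (a joint): angle of the turntable (rad), anticlockwise positive from above; turns freely either way by more than a half turn. At 0 its four arms lie along x and y of the foot; at angle a they point along a, a + 90 deg and so on. Light friction (about 1 N at the end of an arm); it stops where it is left and carries the drawer front with it.
- brush_50: 50 mm paint brush with blue bristles, 50 x 198 x 14 mm, lying at the front left. Origin: centre of its underside. Bystander.
- blue_jar: small jar of blue paint with a white cap, 49 mm across, 50 mm high. Origin: centre of its underside. Bystander.
- sanding_block: cream sanding block with a cork foot, 65 x 100 x 26 mm. Origin: centre of its underside. Bystander.
- masking_tape: roll of masking tape lying flat, 100 mm across, 25 mm high. Origin: centre of its underside. Bystander.
- paint_jar_1: teal paint jar with a white cap, 58 mm across, 69 mm high. Origin: centre of its underside. Bystander.
- paint_jar_2: red paint jar with a black cap, 53 mm across, 61 mm high. Origin: centre of its underside. Bystander.
- paint_jar_4: yellow paint jar with a black cap, 56 mm across, 57 mm high. Origin: centre of its underside. Bystander.

How it is judged:
By the outcome, as a careful person would: the job done as asked, in the order asked, and still so for the second after the job is handed in, with the robot touching nothing.
It also fails if it takes over 67 s, if anything falls off the work surface, if the arm or the gripper's body presses on something with over 40 N, if the wrist force passes 120 N, or if a joint passes its speed limit or range.

ROBOT

A 7-joint arm with a two-finger parallel gripper is mounted at the origin on a cart in front of the work surface, level with it; the furniture and walls round the work are solid. World frame = base frame: x ahead of the robot, y to its left, z up, the work surface at z = 0. Lengths are in mm, angles in rad, forces in N, time in s.
With the tool pointing down it reaches from about 400 to 900 mm from the base axis. Payload 5.6 kg.
Tool frame: the origin (TCP) lies midway between the tips of the shut fingers; the grasp point (between the pads) lies 19 mm behind it; x points along the fingers, y is the direction in which the jaws open and shut, and the axes are right-handed (so a half turn about x gives the same grasp; the last joint's range is limited). The gripper opens to 92 mm and grips with 3 to 60 N. Pads are 20 mm wide; open, the fingers measure 128 mm over their backs; the gripper's body (75 mm by 189 mm) begins 69 mm behind the grasp point.
Start: joints at [-1.208, 0.468, -0.012, 1.603, 0.006, 1.071, -0.056], TCP at [256.631, 597.202, 214.592] pointing down, gripper open.
Joint ranges: [-2.53, 2.53], [-0.31, 2.02], [-1.57, 1.55], [0.28, 2.44], [-1.29, 4.43], [0.15, 1.84], [-2.92, 2.92]. Speed limits (rad/s): [2.57, 2.57, 3.14, 3.14, 3.14, 3.14, 3.14].

INTERFACE

Orientations are given as a rotation vector (axis times angle).
In Python, from cell import robot, grip, kin, viewer gives the robot as it stands. Calls block until the motion is done:
- robot.movep(position, orientation): joint-space move of the TCP to a pose.
- robot.servo_line(position, feed=150, rotation=None): straight line of the TCP; rotation=None keeps the orientation; feed is the mean speed in mm/s.
- robot.goto_joints(angles): joint-space move.
- grip(opening, newtons=None): opening from 0.0 (shut) to 1.0 (fully open); newtons is the grip in N (None keeps the last); returns when the fingers have stopped.
- robot.hold(seconds).
- kin.ik(position, orientation): joint angles nearest the present ones, or None.
- robot.observe(): the state.
- viewer.read_camera(name): name is "scene" or "side" or "wrist"; returns the picture (384x512x3 uint8, red, green, blue); there is no depth.
- viewer.camera_info(name): a dict with "camera_matrix" (3x3 intrinsics, pixels), "R" (3x3) and "t" (3): a world point X has camera coordinates R X + t. Camera axes: x right, y down, z forward; pixel columns grow to the right and rows downward; lengths in mm; the calibration is good to about 2 mm. The wrist camera is an equidistant fisheye: a pixel r from the principal point sees the ray r / f radians off the axis. A picture is of the moment at which its call begins: read the wrist's pose just before it. camera_info takes no time and is no camera call; for the wrist camera it gives the pose at the moment of the call.
A pose or a line that the arm cannot do raises robot.IKError and nothing moves.
- robot.job_done(): hands the job in, once; it reports no verdict.
Trained networks look in the newest picture that a camera, given by its name, has taken for a name from the list of things; names that differ only in an ending like _2 or _b are one class to them, and where a whole thing is asked for, a point or a joint stands for the part that bears it (a point fixed in the world has none). Each returns a list of dicts, best first, with "confidence" (0 to 1); they miss things now and then, are a little off and sometimes report something else, mostly with a low value. They report only what shows in the picture. A call takes as long as a camera call.
- viewer.silhouettes(name, camera): "mask" (384x512 bool, what is visible of it).
- viewer.pinpoint(name, camera): "at" ([x, y, z] in mm, in the coordinates of the camera as it stood for that picture, good to about 4 mm: a listed point, or the origin of a listed thing).
The state is a dict: "t": time; "joints": joint angles; "joint_velocities": joint speeds; "joint_torque": joint torques, N m; "tcp_pos": TCP position; "tcp_rot": TCP orientation; "contact_force": force on the tool from outside, world axes, zero at the start; "wrist_torque": the same for the moment, N m; "grip_width": opening from 0.0 (shut) to 1.0 (fully open).
Only numpy, scipy, OpenCV 4.12 (cv2) and the standard library are available. Lean on these libraries where they do the work, as an engineer would, in place of code of your own. Each camera call takes 0.05 s, during which the arm holds its last target. There are 200 camera calls.

## Working session

There is one attempt and no reset: what is moved stays moved. The work goes in short steps, each a Python script; the robot and the scene stay as the last script left them, time stands still between calls to the robot, and variables do not carry over. Pictures are saved under pics/ and viewed, about 8 in all and at most 12, crops included, and the job is handed in when it is done.

```bash
mkdir -p pics; ls; cat > h.py <<'E'
import numpy as np, cv2
from cell import robot, grip, kin, viewer
def snap(cam,fn=None):
    ci=viewer.camera_info(cam); im=viewer.read_camera(cam)
    if fn: cv2.imwrite('pics/'+fn,im[:,:,::-1])
    return ci,im
def toworld(ci,p): return np.array(ci['R']).T@(np.array(p)-np.array(ci['t']))
def find(ci,cam,n,k=1):
    return [(round(d['confidence'],2),toworld(ci,d['at']).round(0).tolist()) for d in viewer.pinpoint(n,cam)[:k]]
E
python3 - <<'E'
from h import *
for c in ['scene','side']:
    ci,im=snap(c,c+'0.png'); print(c, toworld(ci,[0,0,0]).round())
    for n in ['missed_spot','drawer_front','turntable_axis','turntable_foot','brush_50','blue_jar','sanding_block','masking_tape']: print(n,find(ci,c,n,2))
    print(find(ci,c,'paint_jar_1',4))
print(robot.observe())
a=cv2.imread('pics/scene0.png');b=cv2.imread('pics/side0.png')
cv2.imwrite('pics/both0.png',cv2.resize(np.vstack([a,b]),(400,600)))
E
```

```text
pics
scene [ 183. -552.  878.]
missed_spot [(0.63, [677.0, 126.0, 85.0])]
drawer_front [(0.61, [624.0, 93.0, 70.0]), (0.2, [490.0, 413.0, -1.0])]
turntable_axis []
turntable_foot [(0.81, [621.0, 96.0, -4.0])]
brush_50 [(0.95, [355.0, 271.0, 2.0])]
blue_jar [(0.81, [368.0, 460.0, 0.0])]
sanding_block [(0.88, [494.0, 417.0, -2.0]), (0.56, [674.0, 125.0, 83.0])]
masking_tape []
[(0.84, [544.0, -279.0, 0.0]), (0.76, [618.0, -289.0, 0.0]), (0.59, [576.0, -221.0, 1.0])]
side [  546. -1127.   745.]
missed_spot [(0.95, [682.0, 127.0, 88.0])]
drawer_front [(0.92, [620.0, 92.0, 67.0])]
turntable_axis [(0.55, [624.0, 98.0, 60.0]), (0.4, [618.0, 95.0, 4.0])]
turntable_foot [(0.92, [619.0, 95.0, 3.0]), (0.59, [497.0, 414.0, 1.0])]
brush_50 [(0.52, [357.0, 267.0, 3.0]), (0.27, [368.0, 454.0, 3.0])]
blue_jar [(0.48, [370.0, 455.0, 6.0]), (0.32, [413.0, -229.0, -5.0])]
sanding_block [(0.66, [496.0, 414.0, 1.0])]
masking_tape [(0.73, [414.0, -227.0, -9.0])]
[(0.92, [549.0, -274.0, 3.0]), (0.81, [576.0, -214.0, -3.0]), (0.61, [626.0, -287.0, 3.0])]
{'t': 1.0, 'joints': array([-1.20800329,  0.46745606, -0.01159134,  1.60269357,  0.00598289,
        1.07140492, -0.05629492]), 'joint_velocities': array([ 0.0005605 , -0.00131613,  0.00117635,  0.00053816,  0.00194928,
       -0.00020793, -0.00034708]), 'joint_torque': array([-2.37317463e-04, -5.20426512e+01, -1.32201071e-02, -2.44056165e+01,
       -5.68130880e-02,  1.13291750e-02,  3.66348888e-05]), 'tcp_pos': array([256.63109637, 597.20781676, 214.62355656]), 'tcp_rot': array([ 0.31842903,  1.54720781, -0.31832238]), 'contact_force': array([-0.58223346, -0.53949035, -0.38306661]), 'wrist_torque': array([-0.01154974,  0.0203555 , -0.04536898]), 'grip_width': 1.0005824119124749}
```

View pics/scene0.png

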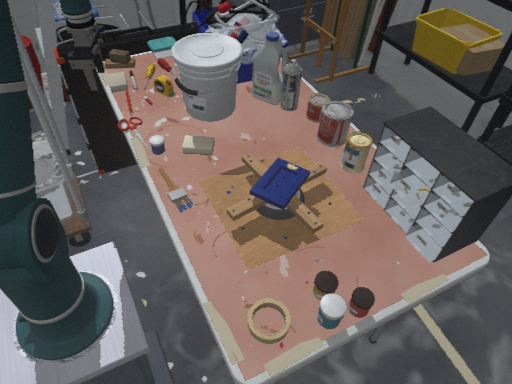

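View pics/side0.png

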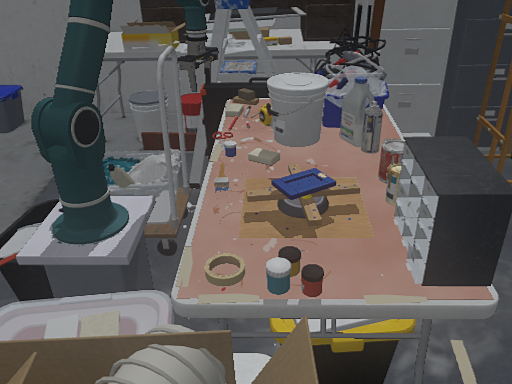

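The scene view shows the cross with arm ends near px (234,210), (316,222), (322,163) and (248,160). The spot is at about (293,167), on the far side. Next I compute the arm angle and check IK along the push arc.

```bash
cat >> h.py <<'E'
def ray(ci,uv,z):
    K=np.array(ci['camera_matrix']);R=np.array(ci['R']);c=toworld(ci,[0,0,0])
    d=R.T@np.linalg.inv(K)@np.array([*uv,1.]); return c+d*(z-c[2])/d[2]
def proj(ci,X):
    K=np.array(ci['camera_matrix']); p=np.array(ci['R'])@np.array(X,float)+np.array(ci['t']); p=K@p; return p[:2]/p[2]
from scipy.spatial.transform import Rotation as Ro
def down(yaw): # tool x down, tool y (jaws) at yaw from world x
    y=np.array([np.cos(yaw),np.sin(yaw),0]);x=np.array([0,0,-1.]);return Ro.from_matrix(np.c_[x,y,np.cross(x,y)]).as_rotvec()
E
python3 - <<'E'
from h import *
ci=viewer.camera_info('scene');C=np.array([620,95.5])
for uv in [(234,210),(316,222),(322,163),(248,160)]:
    p=ray(ci,uv,56); d=p[:2]-C; print(uv,p.round(),np.hypot(*d).round(),np.degrees(np.arctan2(d[1],d[0])).round(1))
print('box',ray(ci,(370,180),0).round(),ray(ci,(433,255),0).round(),'bucket',ray(ci,(212,117),0).round(), 'tin',ray(ci,(353,170),0).round())
M=Ro.from_rotvec(robot.observe()['tcp_rot']).as_matrix();print(M.round(2))
for yaw in np.radians([-90,-60,-30,0,30,60,90]):
    r=[]
    for a in range(60,250,30):
        q=kin.ik([C[0]+148*np.cos(np.radians(a)),C[1]+148*np.sin(np.radians(a)),46],down(yaw)); r.append(None if q is None else np.round(q,1).tolist())
    print(np.degrees(yaw).round(),sum(x is not None for x in r),r[0],r[-1])
im=cv2.imread('pics/scene0.png')[130:260,180:380]; im=cv2.resize(im,None,fx=4,fy=4,interpolation=cv2.INTER_CUBIC)
def px(X): return tuple(int(v) for v in ((proj(ci,X)-[180,130])*4+2))
for k in range(4):
  for w in (-18,18):
    a=np.radians(23+90*k) if 0 else np.radians(90*k)+ANG if 'ANG' in globals() else None
    if a is None: continue
cv2.imwrite('pics/crop0.png',im)
E
```

```text
(234, 210) [468.  72.  56.] 154.0 -171.2
(316, 222) [647. -60.  56.] 157.0 -80.2
(322, 163) [789. 125.  56.] 172.0 9.9
(248, 160) [591. 234.  56.] 141.0 101.9
box [924.  41.   0.] [ 899. -256.    0.] bucket [602. 550.  -0.] tin [902. 101.   0.]
[[ 0.    0.39  0.92]
 [ 0.    0.92 -0.39]
 [-1.    0.    0.  ]]
-90.0 7 [-0.7, 0.9, 0.6, 1.5, -0.6, 0.9, -1.5] [-0.5, 0.6, 0.6, 2.0, -0.5, 0.7, -1.1]
-60.0 7 [-0.7, 0.8, 0.5, 1.5, -0.5, 0.9, -1.1] [-0.5, 0.6, 0.6, 2.0, -0.5, 0.7, -0.6]
-30.0 7 [-0.6, 0.8, 0.4, 1.5, -0.4, 0.9, -0.6] [-0.4, 0.6, 0.5, 2.0, -0.5, 0.7, -0.1]
0.0 7 [-0.6, 0.8, 0.3, 1.5, -0.3, 0.9, -0.1] [-0.4, 0.6, 0.5, 2.0, -0.4, 0.7, 0.4]
30.0 7 [-0.5, 0.8, 0.2, 1.5, -0.2, 0.9, 0.3] [-0.3, 0.6, 0.4, 2.0, -0.3, 0.7, 0.8]
60.0 7 [-0.4, 0.8, 0.1, 1.5, -0.1, 0.9, 0.8] [-0.2, 0.5, 0.3, 2.0, -0.2, 0.6, 1.3]
90.0 7 [-0.4, 0.8, 0.1, 1.5, -0.0, 0.9, 1.2] [-0.2, 0.5, 0.2, 2.0, -0.2, 0.6, 1.7]
```

```bash
cat >> h.py <<'E'
C=np.array([620,95.5])
def tip(phi,lat,z,r=148):
    "phi: arm angle deg; lat: offset on its clockwise side"
    p=np.radians(phi); u=np.array([np.cos(p),np.sin(p)]); n=np.array([u[1],-u[0]])
    return [*(C+r*u+lat*n),z], down(p-np.pi)
E
python3 - <<'E'
from h import *
grip(0.0)
P,o=tip(100,52,230); robot.movep(P,o)
ci,im=snap('wrist','w1.png')
for n in ['missed_spot','drawer_front','turntable_axis','turntable_foot']: print(n,find(ci,'wrist',n,2))
s=robot.observe();print(s['t'],s['tcp_pos'],P,s['joints'].round(2),s['contact_force'])
cs,_=snap('side','s1.png')
for n in ['missed_spot','turntable_axis']: print(n,find(cs,'side',n,2))
a=cv2.imread('pics/w1.png');b=cv2.imread('pics/s1.png')[130:270,170:420]
cv2.imwrite('pics/v1.png',np.vstack([cv2.resize(a,(400,300)),cv2.resize(b,(400,224))]))
E
```

```text
missed_spot [(0.63, [678.0, 130.0, 80.0])]
drawer_front [(0.6, [620.0, 92.0, 72.0])]
turntable_axis []
turntable_foot []
4.4917 [645.20636488 251.02086177 229.9560006 ] [np.float64(645.5100728619291), np.float64(250.28125268448716), 230] [-0.83  0.58  0.62  1.5  -0.35  1.17 -1.54] [ 0.70658677  0.85491389 -0.28208325]
missed_spot [(0.83, [680.0, 126.0, 87.0])]
turntable_axis [(0.65, [623.0, 96.0, 62.0])]
```

View pics/v1.png

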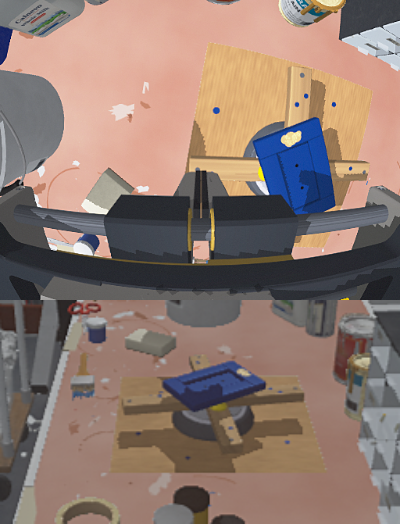

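Wrist view: spot at about (292,137), arm ends at about (300,67) and (190,167). I check the arm angle from these, then descend beside the +y arm and push in chords.

```bash
cat >> h.py <<'E'
def fray(ci,uv,z):
    K=np.array(ci['camera_matrix']); v=np.array([(uv[0]-K[0,2])/K[0,0],(uv[1]-K[1,2])/K[1,1]]); th=np.hypot(*v)
    d=np.array(ci['R']).T@np.array([*(v/th*np.sin(th)),np.cos(th)]); c=toworld(ci,[0,0,0]); return c+d*(z-c[2])/d[2]
def spot(cams=('side','scene')):
    for c in cams:
        ci,_=snap(c)
        for n in ('missed_spot','drawer_front'):
            f=find(ci,c,n); print(c,n,f)
            if f and n=='missed_spot':
                d=np.array(f[0][1][:2])-C; print('  spot angle',np.degrees(np.arctan2(d[1],d[0])).round(1)%360)
E
python3 - <<'E'
from h import *
ci=viewer.camera_info('wrist'); A=[]
for uv in [(384,86),(243,214)]:
    p=fray(ci,uv,56)[:2]; d=p-C; A.append(np.degrees(np.arctan2(d[1],d[0]))); print(p.round(),np.hypot(*d).round(),A[-1].round(1))
if abs(A[1]-100)>6: raise SystemExit('check angle')
P,o=tip(100,52,46)
robot.servo_line(P,feed=120); s=robot.observe(); print(s['tcp_pos'].round(1),s['contact_force'].round(1))
P,o=tip(100,30,46); robot.servo_line(P,feed=40); print(robot.observe()['contact_force'].round(1))
for phi in (115,130):
    P,o=tip(phi,28,46); robot.servo_line(P,feed=40,rotation=o); print(phi,robot.observe()['contact_force'].round(1))
print(robot.observe()['t']); spot()
snap('scene','c2.png'); cv2.imwrite('pics/v2.png',cv2.resize(cv2.imread('pics/c2.png')[100:280,130:400],None,fx=2.5,fy=2.5))
E
```

```text
[786. 120.] 168.0 8.5
[599. 260.] 166.0 97.3
[646.1 250.5  46.9] [-0.6  0.6  0.1]
[ 0.4 -0.1 -1. ]
115 [-0.4  0.1  0.4]
130 [-0.3 -0.3  0.6]
9.3417
side missed_spot [(0.69, [654.0, 149.0, 88.0])]
  spot angle 57.6
side drawer_front [(0.64, [573.0, -211.0, -3.0])]
scene missed_spot [(0.56, [649.0, 152.0, 86.0])]
  spot angle 62.8
scene drawer_front [(0.59, [625.0, 93.0, 70.0])]
```

View pics/v2.png

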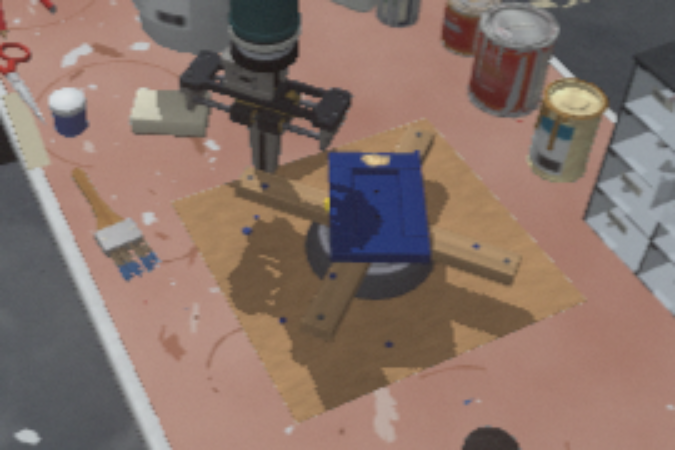

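The push works: the turntable turned about 31° with the drawer riding undisturbed, and the spot is at about 60°. I continue.

```bash
python3 - <<'E'
from h import *
for phi in (145,160,175,190,205,220,235,242):
    P,o=tip(phi,28,46); robot.servo_line(P,feed=50,rotation=o); print(phi,robot.observe()['contact_force'].round(1))
print(robot.observe()['t'],robot.observe()['joints'].round(2)); spot()
snap('side','c3.png'); cv2.imwrite('pics/v3.png',cv2.resize(cv2.imread('pics/c3.png')[100:280,170:420],None,fx=2.5,fy=2.5))
E
```

```text
145 [-0.4  0.3 -0.5]
160 [ 0.8 -0.7  0.4]
175 [-0.2 -0.7 -0. ]
190 [-0.2  0.4  0.2]
205 [ 0.1 -0.8 -0.4]
220 [ 0.3 -0.1  0.9]
235 [-0.2  0.3 -0. ]
242 [-0.3  0.   0.4]
16.7417 [ 0.05  0.51 -0.09  2.02  0.08  0.62  0.99]
side missed_spot [(0.6, [562.0, 99.0, 87.0])]
  spot angle 176.5
side drawer_front [(0.62, [620.0, 97.0, 68.0])]
scene missed_spot [(0.78, [552.0, 103.0, 82.0])]
  spot angle 173.7
scene drawer_front [(0.65, [625.0, 97.0, 71.0])]
```

View pics/v3.png

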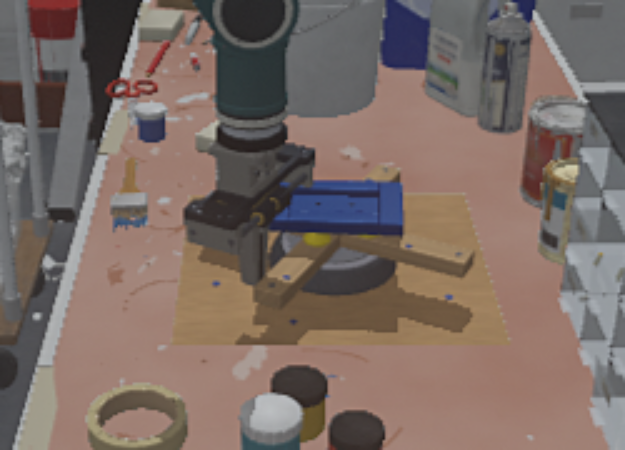

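The spot is at about 174–176°. I push a little more, back off, rise and measure from above.

```bash
python3 - <<'E'
from h import *
P,o=tip(247,28,46); robot.servo_line(P,feed=25,rotation=o)
P,o=tip(247,55,46); robot.servo_line(P,feed=60)
P[2]=230; robot.servo_line(P,feed=150)
robot.movep([470,96,260],down(-np.pi/2)); robot.hold(.2)
spot(('side','scene','wrist'))
ci,im=snap('wrist','w4.png')
m=[d for d in viewer.silhouettes('drawer_front','wrist')][:1]
if m:
    M=m[0]['mask']; v,u=np.nonzero(M); P=np.array([fray(ci,(a,b),86)[:2] for a,b in zip(u,v)],np.float32)
    print('rect',m[0]['confidence'],cv2.minAreaRect(P))
b=(im[...,2]>1.6*im[...,0].clip(20))&(im[...,2]>60)
print(robot.observe()['t']); cv2.imwrite('pics/b4.png',b*255)
for c in ('missed_spot',):
    for d in viewer.silhouettes(c,'wrist')[:1]:
        v,u=np.nonzero(d['mask']); print(d['confidence'],u.mean(),v.mean(),fray(ci,(u.mean(),v.mean()),86))
E
```

```text
side missed_spot [(0.75, [560.0, 99.0, 89.0])]
  spot angle 176.7
side drawer_front [(0.57, [622.0, 96.0, 72.0])]
scene missed_spot [(0.82, [553.0, 95.0, 83.0])]
  spot angle 180.4
scene drawer_front [(0.71, [622.0, 95.0, 72.0])]
wrist missed_spot [(0.62, [556.0, 97.0, 81.0])]
  spot angle 178.7
wrist drawer_front [(0.71, [621.0, 95.0, 72.0])]
rect 0.59 ((613.0635986328125, 95.61769104003906), (147.72476196289062, 108.14109802246094), 0.06327979266643524)
22.9833
0.79 257.42764893133244 59.3849931787176 [609.11676797  96.21364957  86.        ][ WARN:0@26.643] global loadsave.cpp:1063 imwrite_ Unsupported depth image for selected encoder is fallbacked to CV_8U.
```

View pics/w4.png

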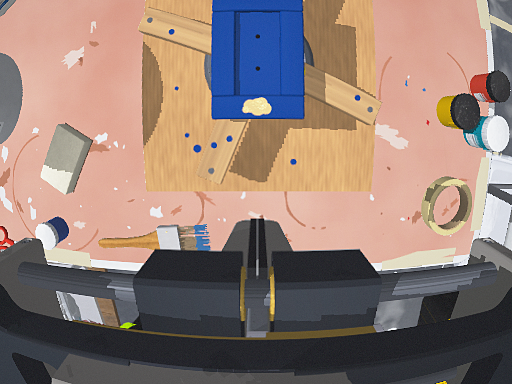

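The wrist view shows the drawer square to the card (rectangle angle about 0°) with the patch at px (257,106) at the front. Next I point at it from above.

```bash
python3 - <<'E'
from h import *
ci=viewer.camera_info('wrist'); p=fray(ci,(257,106),86); print('spot',p.round(1))
assert abs(p[0]-556)<8 and abs(p[1]-96)<6
p=(p+np.array([556,97,86]))/2
robot.servo_line([p[0],p[1],200],feed=150); robot.servo_line([p[0],p[1],110],feed=60)
robot.hold(1.5); s=robot.observe(); print(s['t'],s['tcp_pos'].round(1),s['contact_force'].round(1))
a,_=snap('scene','s5.png');b,_=snap('side','d5.png')
cv2.imwrite('pics/v5.png',np.hstack([cv2.resize(cv2.imread('pics/'+f)[y:y+120,x:x+130],None,fx=3,fy=3) for f,x,y in (('s5.png',190,130),('d5.png',230,120))]))
spot()
E
```

```text
spot [554.2  96.7  86. ]
27.025 [555.1  96.9 110. ] [ 1.1  0.7 -0. ]
side missed_spot [(0.97, [559.0, 96.0, 87.0])]
  spot angle 179.5
side drawer_front [(0.91, [621.0, 96.0, 69.0])]
scene missed_spot [(0.57, [551.0, 95.0, 84.0])]
  spot angle 180.4
scene drawer_front [(0.76, [625.0, 94.0, 70.0])]
```

View pics/v5.png

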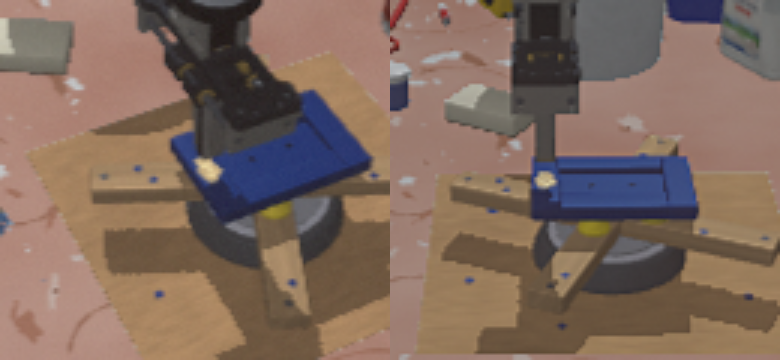

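The fingertips sit just above the patch with a visible gap, the force reading is at noise level, and the spot is at about 180°. I hold and hand in.

```bash
python3 - <<'E'
from h import *
robot.hold(2.5); s=robot.observe(); print(s['t'],s['tcp_pos'].round(1),s['contact_force'].round(1)); robot.job_done()
E
```

```text
29.925 [555.1  96.8 110. ] [-0.3 -0.1 -0.4]
the job is handed in; nothing more can be done
```

The missed spot is now at the front of the turntable, and the arm finished pointing at it from about 24 mm above. I pushed one wooden arm round about 150° anticlockwise with the shut fingertips, backed off, then came down over the spot. The arm held still there for over 4 s before I handed in, at 29.9 s of the 67 s allowed.

- **Spot position:** the last two camera checks put it at 179.5° and 180.4°, where 180° is the front. An earlier side-camera reading said 176.7°, but the wrist picture showed the drawer front square to the card to within about 1°.
- **Drawer front:** its centre measured about (621–625, 94–96) mm, against (620–624, 92–93) mm at the start. I saw no sign that it shifted on its points.
- **Contact:** at every force check the reading stayed near 1 N (noise level). The last picture shows a gap between the fingertips and the paint.
- **Other items:** the jars, brush, tape and sanding block stood clear of the arm's path. I did not measure their positions again at the end.

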